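# Reset the club scoreboard and start the match clock

## Robot

A 6-joint arm with a two-finger parallel gripper is mounted at the origin on the work surface. World frame = base frame: x ahead of the robot, y to its left, z up, the work surface at z = 0. Lengths are in m, angles in rad, forces in N, time in s.
With the tool pointing down it reaches from about 0.425 to 0.95 m from the base axis. Payload 3.5 kg.
Tool frame: the origin (TCP) lies at the very end of the fingers, on their centre line; the grasp point (between the pads) lies 19 mm behind it; z points along the fingers, y is the line along which they close (so a half turn about z gives the same grasp; the last joint's range is limited). The gripper opens to 85 mm and grips with 20 to 120 N. Pads are 22 mm wide; open, the fingers measure 114 mm over their backs; the gripper's body (76 mm by 85 mm) begins 54 mm behind the grasp point. The pads swing forward as they close: fully open they stand 13 mm farther back than shut.
Start: joints at [1.097, 0.286, 1.577, -0, 1.279, -0.15], TCP at [0.215, 0.64, 0.231] pointing down, gripper open.
Joint ranges: [-2.77, 2.77], [-0.9, 2.22], [0.21, 2.48], [-1.53, 4.67], [0.24, 2.81], [-2.84, 2.84]. Speed limits (rad/s): [2.79, 2.79, 3.14, 3.14, 3.14, 3.14].

## Interface

Orientations are given as a unit quaternion [w, x, y, z].
In Python, from plant import arm, read_camera, hand_in gives the robot as it stands (arm), with the cameras as plain functions and the job as plain functions.
- The arm moves only by the tool shift_gripper, called after "Call:" in YAML: its name, and indented under it one key for each argument. Schema: {"type":"object","properties":{"segments":{"type":"array","items":{"type":"object","properties":{"tx":{"type":"number"},"ty":{"type":"number"},"tz":{"type":"number"},"yaw":{"type":"number"}},"additionalProperties":false},"minItems":1,"maxItems":20},"finger_gap":{"type":"number"},"only":{"type":"string"},"quiet":{"type":"boolean"},"lines":{"type":"string"}},"required":["segments"],"additionalProperties":false}. segments is a list of rows, 1 to 20 of them, each an object with the fields tx, ty, tz (the shift in m), yaw (a turn about the tool's z in rad); a field left out counts as zero; each row shifts and turns the commanded pose from where the row before left it, along the tool's axes as they then stand; what a row does not reach is not made up. A row lasts 1/12 s, in which the tool goes at most 0.0417 m and 0.125 rad, less where a joint would pass 70% of its speed; a pose out of reach is approached as far as the arm can. finger_gap is the finger opening in m, set as the call begins (left out keeps the last). The fingers move at their own pace and stop on an object; the grip force is fixed at half the most. Time passes only in rows, so rows that do not move let the fingers close. The tool returns the time, the measured TCP pose, the force, the opening and the grip force at its end. only (a regular expression) keeps the lines of the reply that match it, lines (a string "A,B") keeps lines A to B, and quiet returns only ok. Input that does not fit is refused with a message, and nothing moves.
- arm.observe(): the state, without advancing time (a new reading comes with each control period).
- read_camera(name): name is "scene" or "top"; returns a dict with "color" (400x640x3 uint8, red, green, blue), "mtx" (3x3 intrinsics, pixels), "R" (3x3) and "t" (3): a world point X has camera coordinates R X + t. Camera axes: x right, y down, z forward; pixel columns grow to the right and rows downward; lengths in m; the calibration is good to about 2 mm. A picture is of the moment at which its call begins. There is no depth.
- hand_in(): hands the job in; it is judged then, once.
The state is a dict: "time_s": time; "joints": joint angles; "qd": joint speeds; "joint_efforts": joint torques, N m; "tcp_pos": TCP position; "orientation": TCP orientation; "wrist_force": force on the tool from outside, world axes, zero at the start; "torque": the same for the moment, N m; "opening": finger opening in m; "finger_force": force on a finger pad.
Only numpy, scipy, OpenCV 4.12 (cv2) and the standard library are available. Lean on these libraries where they do the work, as an engineer would, in place of code of your own. Each camera call takes 0.05 s, during which the arm holds its last target. There are 200 camera calls.

## Task

Zero the scoreboard and start the clock on the control desk: with both fingertips press the two round buttons all the way down together, never one alone, keep both down for at least two seconds, then let both come up; after that press the long bar key all the way down and let it up again. Do not press the square keys, and do not move, pick up or knock anything else on the desk or table.

Things in the scene. Friction and masses are not known exactly. Their poses are not given: they have to be found in the camera images.
- desk: Grey control desk 180 (x) x 380 (y) x 45 mm high, fixed to the table. Origin: centre of underside; x to its rear ledge, y to its left. Three aluminium modules (82 x 108 x 10 mm, parallel to it) stand on it in a row, 115 mm apart, 25 mm in front of its centre line, in varying order. Two fixed knobs (18 mm across, 18 high) stand 62 mm behind the centre line, 165 mm to each side.
- round_l_top (a point): Point on the centre of the top face of the left (+y of the desk) one of the module's two equal round buttons (black cap 30 mm across, in a grey round collar 46 mm across and 12 mm high; cap stands 12 mm above the collar; centres 60 mm apart along the module's y axis); z up, it sinks with the cap. At rest about 79 mm above the table.
- round_r_top (a point): Point on the centre of the top face of the right (-y) one of the module's two equal round buttons (black cap 30 mm across, in a grey round collar 46 mm across and 12 mm high; cap stands 12 mm above the collar; centres 60 mm apart along the module's y axis); z up, it sinks with the cap. At rest about 79 mm above the table.
- round_l (a joint): Left round button: press depth in m, 0 = up, 0.008 = fully down; sprung, needs about 1.5 N to start and 5 N to reach the bottom, comes back up by itself. 
- round_r (a joint): Right round button: press depth in m, 0 = up, 0.008 = fully down; sprung, needs about 1.5 N to start and 5 N to reach the bottom, comes back up by itself. 
- bar_top (a point): Point on the centre of the top face of the single long bar key (black cap 24 mm in x by 76 mm in y, in a grey collar 40 x 92 mm; same height as the round buttons); z up, it sinks with the cap. At rest about 79 mm above the table.
- bar (a joint): Long bar key: press depth in m, 0 = up, 0.008 = fully down; sprung, needs about 1.5 N to start and 5 N to reach the bottom, comes back up by itself. 
- square_l_top (a point): Point on the centre of the top face of the left one of the two square keys (black cap 30 x 30 mm in a grey 46 mm square collar, centres 54 mm apart; same height as the round buttons): not to be pressed; z up, it sinks with the cap. At rest about 79 mm above the table.
- square_r_top (a point): Point on the centre of the top face of the right one of the two square keys (black cap 30 x 30 mm in a grey 46 mm square collar, centres 54 mm apart; same height as the round buttons): not to be pressed; z up, it sinks with the cap. At rest about 79 mm above the table.
- square_l (a joint): Left square key: press depth in m, 0 = up, 0.008 = fully down; sprung, needs about 1.5 N to start and 5 N to reach the bottom, comes back up by itself. 
- square_r (a joint): Right square key: press depth in m, 0 = up, 0.008 = fully down; sprung, needs about 1.5 N to start and 5 N to reach the bottom, comes back up by itself. 
- car_desk: Loose white toy car 72 mm long (y), 30 mm wide, 26 mm high, on the desk's rear ledge; origin under its centre. Leave alone.
- pen: Loose blue pen 145 mm long (y), 9 mm wide, 11 mm high, on the desk's rear ledge; origin under its centre. Leave alone.
- can: Loose full drink can, 66 mm across, 115 mm high, on the table just off the left end of the desk; origin under its centre. Leave alone.
- carton: Loose small blue carton 70 x 120 (y) x 45 mm high, on the table just off the right end of the desk; origin under its centre. Leave alone.
- plate: Loose white plate, 160 mm across, 20 mm high, on the table beyond the desk; origin under its centre. Leave alone.
- car_table: Loose white toy car like the other, on the table beyond the desk; origin under its centre. Leave alone.
- stopwatch: Loose black stopwatch, 56 mm across, 14 mm high, lying on the table beyond the desk; origin under its centre. Leave alone.

How it is judged:
By the outcome, as a careful person would: the job done as asked, in the order asked, and still so for the second after the job is handed in, with the robot touching nothing.
It also fails if it takes over 48 s, if anything falls off the work surface, if the arm or the gripper's body presses on something with over 40 N, if the wrist force passes 120 N, or if a joint passes its speed limit or range.

## Working session

There is one attempt and no reset: what is moved stays moved. The work goes in short steps, Python scripts to look and compute and a tool call to move; the robot and the scene stay as the last step left them, time stands still between calls to the robot, and variables do not carry over. Pictures are saved under pics/ and viewed, at most 10 in all, crops included, and the job is handed in when it is done.

```bash
ls; mkdir -p pics; python3 - <<'E'
from plant import arm, read_camera, hand_in
import cv2
o=arm.observe();print(o)
for n in("scene","top"):
    d=read_camera(n);cv2.imwrite(f"pics/{n}0.png",d["color"][:,:,::-1]);print(n,d["mtx"],d["R"],d["t"])
E
```

```text
pics
plant.py
{'time_s': 0.0, 'joints': array([ 1.09699255e+00,  2.87235063e-01,  1.57820429e+00, -1.78059033e-05,
        1.27858911e+00, -1.49993286e-01]), 'qd': array([ 0.00092625, -0.00051388,  0.00210867, -0.0013171 ,  0.00269865,
        0.00084108]), 'joint_efforts': array([-8.96932506e-04, -4.06001544e+01, -2.92613429e+01, -1.95699881e-04,
        5.96800237e-03, -5.04595022e-06]), 'tcp_pos': array([0.21443617, 0.6393291 , 0.22988613]), 'orientation': array([-3.65622267e-04,  1.61196166e-01,  9.86921635e-01, -1.16175876e-03]), 'wrist_force': array([ 0.58055773, -0.31953965, -0.04177815]), 'torque': array([ 0.03817063, -0.02997002,  0.01187707]), 'finger_force': 0.0, 'opening': 0.08531364593067846}
scene [[435.26839792   0.         315.85252707]
 [  0.         435.26839792 203.5861019 ]
 [  0.           0.           1.        ]] [[ 0.75326465  0.65745302  0.01865171]
 [ 0.47422436 -0.52324689 -0.70804233]
 [-0.45574513  0.54218835 -0.70592363]] [-0.51496442 -0.19052458  1.34787856]
top [[414.77000322   0.         316.84282653]
 [  0.         414.77000322 199.63835309]
 [  0.           0.           1.        ]] [[-0.01843695 -0.99982607  0.00281329]
 [-0.99325584  0.01799351 -0.11453848]
 [ 0.11446794 -0.00490606 -0.99341483]] [0.05083877 0.61368049 1.22724377]
```

View pics/top0.png

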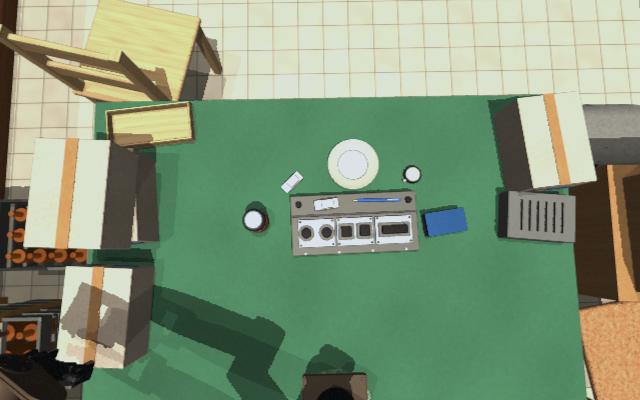

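View pics/scene0.png

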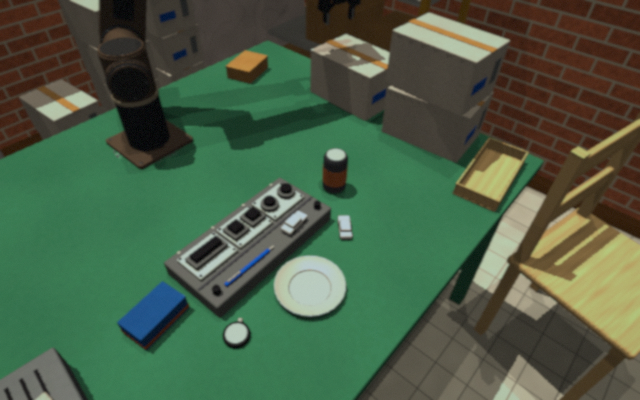

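The top view shows the desk at about (291–418, 190–255). The round module is on the left with buttons near (306,233) and (326,232). The squares are in the middle near (346,231) and (364,230), and the bar is on the right near (395,229). The scene view agrees: round buttons at (270,203) and (286,190), bar at (207,250). The arm is clear of both views.

```bash
python3 - <<'E'
import cv2,numpy as np
a=cv2.imread("pics/top0.png")[185:260,285:425]
b=cv2.imread("pics/scene0.png")[170:310,160:335]
cv2.imwrite("pics/c1.png",cv2.resize(a,None,fx=5.5,fy=5.5,interpolation=cv2.INTER_CUBIC))
cv2.imwrite("pics/c2.png",cv2.resize(b,None,fx=4,fy=4,interpolation=cv2.INTER_CUBIC))
E
```

```text
(no output)
```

View pics/c1.png

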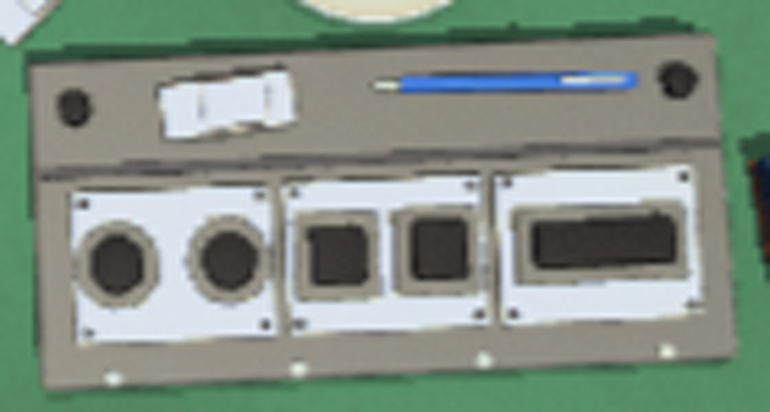

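View pics/c2.png

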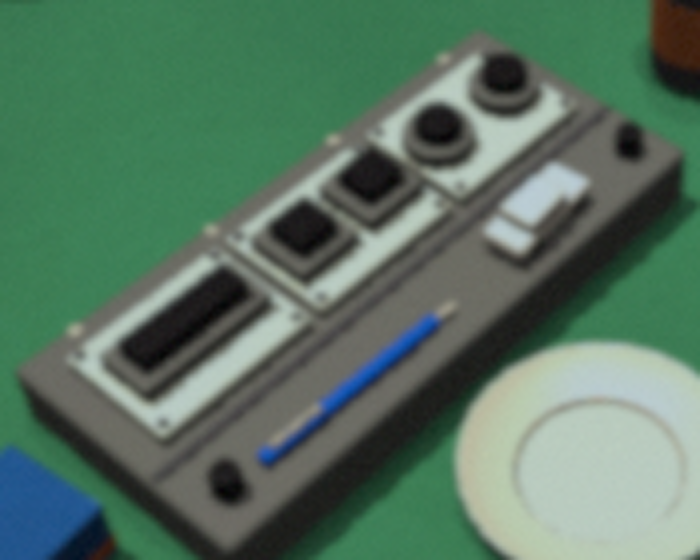

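The crops give left round (117,264), right round (229,259) and bar (605,242) in 5.5x crop pixels. The caps are dark on lighter collars and separate cleanly, so I'll take their centroids.

```bash
cat > h.py <<'E'
import cv2,numpy as np
from scipy.spatial.transform import Rotation as Ro
from plant import arm, read_camera, hand_in
def ray(d,uv,z):
    r=d["R"].T@np.linalg.solve(d["mtx"],[*uv,1.]);c=-d["R"].T@d["t"]
    return c+r*(z-c[2])/r[2]
def tool():
    o=arm.observe();w,x,y,z=o["orientation"];return o,Ro.from_quat([x,y,z,w]).as_matrix()
def rel(target):  # target in tool axes, relative to the measured TCP
    o,M=tool();return M.T@(np.array(target)-o["tcp_pos"])
E
python3 - <<'E'
from h import *
P={}
for n,(x0,y0,x1,y1) in dict(top=(297,220,416,245),scene=(180,178,300,275)).items():
    d=read_camera(n);g=d["color"].max(2)
    m=np.zeros_like(g);m[y0:y1,x0:x1]=(g[y0:y1,x0:x1]<(85 if n=="top" else 55))
    k,_,s,c=cv2.connectedComponentsWithStats(m,connectivity=4)
    for i in range(1,k):
        if s[i,4]>40: print(n,s[i],c[i].round(1),ray(d,c[i],.077 if n=="top" else .075).round(4))
o,M=tool();print(M.round(4))
E
```

```text
top [382 224  26  10 228] [394.5 228.6] [ 0.5205 -0.1853  0.077 ]
top [360 225  10  11 110] [364.5 230. ] [ 0.518  -0.0976  0.077 ]
top [341 226  11  11 110] [346.2 230.9] [ 0.5163 -0.0442  0.077 ]
top [322 227  10  11  80] [326.4 231.9] [0.5146 0.0136 0.077 ]
top [302 228   9  11  78] [306.  232.6] [0.5135 0.0733 0.077 ]
scene [281 184  11   9  81] [285.7 188.2] [0.5146 0.0754 0.075 ]
scene [264 197  11   9  84] [269.2 201.3] [0.5174 0.0142 0.075 ]
scene [245 208  16  13 134] [252.6 213.9] [ 0.519  -0.0423  0.075 ]
scene [228 221  16  13 137] [235.6 227.1] [ 0.5208 -0.0974  0.075 ]
scene [257 237  43  38 457] [280.7 258.2] [ 0.6614 -0.0924  0.075 ]
scene [191 238  31  25 325] [205.9 249.9] [ 0.5232 -0.1856  0.075 ]
[[-9.480e-01  3.182e-01 -7.000e-04]
 [ 3.182e-01  9.480e-01 -1.400e-03]
 [ 2.000e-04 -1.500e-03 -1.000e+00]]
```

Both views agree within about 2 mm. The round-button midpoint is (0.515, 0.044), the bar is (0.522, -0.1855), and the desk yaw is 0.029. I need to turn the tool -0.353 and then traverse with the fingers at 46 mm, which puts the tip centres 60 mm apart.

Call:
shift_gripper:
  segments:
    - {"yaw":-0.118}
    - {"yaw":-0.118}
    - {"yaw":-0.117}
    - {}
  finger_gap: 0.046

```text
time_s: 0.53
tcp_pos: [0.2146, 0.6398, 0.2309]
orientation: [-0.0, -0.016, 1.0, -0.0]
wrist_force: [-0.7, 0.1, -0.3]
opening: 0.0461
finger_force: 0.0
```

Call:
shift_gripper:
  segments:
    - {"tx":-0.015,"ty":-0.032}
    - {"tx":-0.015,"ty":-0.032}
    - {"tx":-0.015,"ty":-0.032}
    - {"tx":-0.015,"ty":-0.032}
    - {"tx":-0.015,"ty":-0.032}
    - {"tx":-0.015,"ty":-0.032}
    - {"tx":-0.015,"ty":-0.032}
    - {"tx":-0.015,"ty":-0.032}
    - {"tx":-0.015,"ty":-0.032}
    - {"tx":-0.015,"ty":-0.032}
    - {"tx":-0.015,"ty":-0.032}
    - {"tx":-0.015,"ty":-0.032}
    - {"tx":-0.015,"ty":-0.032}
    - {"tx":-0.015,"ty":-0.032}
    - {"tx":-0.015,"ty":-0.032}
    - {"tx":-0.015,"ty":-0.032}
    - {"tx":-0.015,"ty":-0.032}
    - {"tx":-0.015,"ty":-0.032}
    - {}
    - {}

```text
time_s: 2.2
tcp_pos: [0.5018, 0.0706, 0.2312]
orientation: [-0.0, -0.012, 1.0, 0.0]
wrist_force: [-0.2, 0.3, -2.3]
opening: 0.0459
finger_force: 0.0
```

```bash
python3 -c "
from h import *
o,M=tool();print(M.round(4),o['tcp_pos'],o['opening'],rel([.515,.044,.079]).round(4))"
```

```text
[[-9.997e-01 -2.320e-02 -5.000e-04]
 [-2.320e-02  9.997e-01  3.000e-04]
 [ 5.000e-04  3.000e-04 -1.000e+00]] [0.50182995 0.0706293  0.23119983] 0.045878934328449056 [-0.0126 -0.027   0.1522]
```

Call:
shift_gripper:
  segments:
    - {"tx":-0.0126,"ty":-0.027,"yaw":-0.005}
    - {"tz":0.025}
    - {"tz":0.025}
    - {"tz":0.025}
    - {"tz":0.025}
    - {}
    - {}
    - {}

```text
time_s: 2.87
tcp_pos: [0.5155, 0.0462, 0.1328]
orientation: [0.001, -0.017, 1.0, -0.0]
wrist_force: [1.2, -0.0, 0.9]
opening: 0.0459
finger_force: 0.0
```

```bash
python3 -c "
from h import *
o,M=tool();print(M.round(4),o['tcp_pos'],o['opening'],rel([.515,.044,.079]).round(4))
for n,s in (('top',(slice(170,270),slice(270,420))),('scene',(slice(120,270),slice(190,340)))):
    cv2.imwrite(f'pics/{n}1.png',cv2.resize(read_camera(n)['color'][s][:,:,::-1],None,fx=4,fy=4,interpolation=cv2.INTER_CUBIC))"
```

```text
[[-9.994e-01 -3.470e-02  1.900e-03]
 [-3.470e-02  9.994e-01 -1.000e-04]
 [-1.900e-03 -1.000e-04 -1.000e+00]] [0.51546814 0.0461813  0.1328009 ] 0.045912350933017945 [ 0.0006 -0.0022  0.0538]
```

View pics/scene1.png

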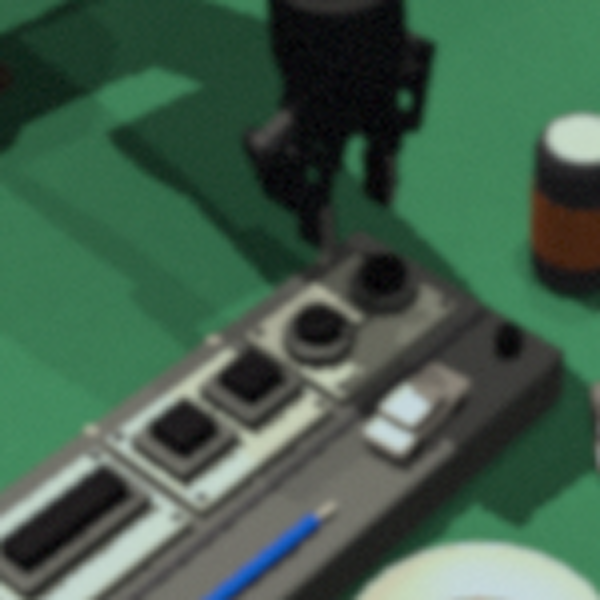

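The scene crop shows the tips at about (322,240) and (385,195). They hang above the round caps at (318,325) and (383,270) with matching spacing. I'll descend to just above the caps.

Call:
shift_gripper:
  segments:
    - {"ty":-0.002,"tz":0.02}
    - {"tz":0.02}
    - {}
    - {}
    - {}

```text
time_s: 3.38
tcp_pos: [0.516, 0.0434, 0.0931]
orientation: [0.001, -0.017, 1.0, -0.0]
wrist_force: [0.4, 0.1, -0.5]
opening: 0.046
finger_force: 0.0
```

```bash
python3 -c "
from h import *
o,M=tool();print(M.round(4),rel([.515,.044,.079]).round(4))
for n,s in (('top',(slice(170,270),slice(270,420))),('scene',(slice(140,240),slice(230,330)))):
    cv2.imwrite(f'pics/{n}2.png',cv2.resize(read_camera(n)['color'][s][:,:,::-1],None,fx=5,fy=5,interpolation=cv2.INTER_CUBIC))"
```

```text
[[-9.994e-01 -3.420e-02  2.700e-03]
 [-3.420e-02  9.994e-01 -3.000e-04]
 [-2.700e-03 -4.000e-04 -1.000e+00]] [0.0011 0.0007 0.0141]
```

View pics/scene2.png

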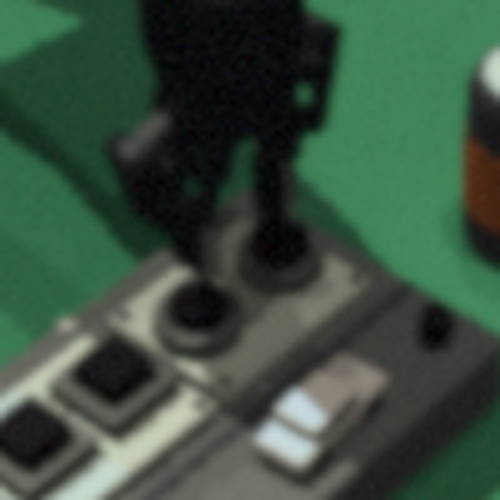

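The tips are right above both round caps, at (205,275) and (275,225) in the crop. Next I press in small steps and watch the force.

Call:
shift_gripper:
  segments:
    - {"tx":0.001,"ty":0.0007,"tz":0.006}
    - {"tz":0.006}
    - {"tz":0.002}
    - {}
    - {}

```text
time_s: 3.9
tcp_pos: [0.5137, 0.0441, 0.0771]
orientation: [-0.0, -0.017, 1.0, 0.0]
wrist_force: [0.5, -0.2, -0.6]
opening: 0.046
finger_force: 0.0
```

Call:
shift_gripper:
  segments:
    - {"tz":0.003}
    - {"tz":0.003}
    - {}
    - {}

```text
time_s: 4.23
tcp_pos: [0.5142, 0.0441, 0.0721]
orientation: [-0.0, -0.017, 1.0, -0.0]
wrist_force: [-2.9, 0.9, 6.9]
opening: 0.0463
finger_force: 3.3
```

Call:
shift_gripper:
  segments:
    - {"tz":0.003}
    - {"tz":0.003}
    - {}
    - {}

```text
time_s: 4.57
tcp_pos: [0.5143, 0.0441, 0.0685]
orientation: [-0.001, -0.017, 1.0, -0.0]
wrist_force: [-10.3, 0.5, 19.5]
opening: 0.0463
finger_force: 9.7
```

Call:
shift_gripper:
  segments:
    - {"tz":0.0015}
    - {}
    - {}
    - {}

```text
time_s: 4.9
tcp_pos: [0.5144, 0.0441, 0.0684]
orientation: [-0.001, -0.017, 1.0, -0.0]
wrist_force: [-12.4, 0.5, 27.2]
opening: 0.0461
finger_force: 13.5
```

```bash
python3 -c "
from h import *
o,M=tool();print(o['torque'],o['wrist_force'],M[2])"
```

```text
[ 0.03910785  2.11418896 -0.00975997] [-12.35193738   0.45737291  27.2256626 ] [ 2.46997413e-03 -2.27927168e-04 -9.99996924e-01]
```

Both buttons are bottomed at about 13.5 N each, with no roll moment. I'll hold for over 2 s, then lift.

Call:
shift_gripper:
  segments:
    - {}
    - {}
    - {}
    - {}
    - {}
    - {}
    - {}
    - {}
    - {}
    - {}
    - {}
    - {}
    - {}
    - {}
    - {}
    - {}
    - {}
    - {}

```text
time_s: 6.4
tcp_pos: [0.5143, 0.0441, 0.0684]
orientation: [-0.001, -0.017, 1.0, -0.0]
wrist_force: [-12.8, 0.7, 27.0]
opening: 0.0465
finger_force: 13.5
```

Call:
shift_gripper:
  segments:
    - {}
    - {}
    - {}
    - {}
    - {}
    - {}
    - {}
    - {}
    - {}
    - {}
    - {}
    - {}
    - {}
    - {}

```text
time_s: 7.57
tcp_pos: [0.5144, 0.0441, 0.0684]
orientation: [-0.001, -0.017, 1.0, -0.0]
wrist_force: [-12.5, 1.1, 26.8]
opening: 0.0461
finger_force: 13.5
```

```bash
python3 -c "
from h import *
print(arm.observe()['torque'])"
```

```text
[9.97235851e-02 2.14977849e+00 1.78793824e-03]
```

Call:
shift_gripper:
  segments:
    - {"tz":-0.02}
    - {"tz":-0.02}
    - {"tz":-0.02}
    - {"tz":-0.02}
    - {}
    - {}
    - {}

```text
time_s: 8.15
tcp_pos: [0.5132, 0.0441, 0.1426]
orientation: [-0.001, -0.017, 1.0, 0.0]
wrist_force: [-0.9, 0.1, -0.0]
opening: 0.0457
finger_force: 0.0
```

```bash
python3 -c "
from h import *
print(rel([.522,-.1855,.079]).round(4))"
```

```text
[-0.0011 -0.2298  0.0635]
```

Call:
shift_gripper:
  segments:
    - {"ty":-0.023}
    - {"ty":-0.023}
    - {"ty":-0.023}
    - {"ty":-0.023}
    - {"ty":-0.023}
    - {"ty":-0.023}
    - {"ty":-0.023}
    - {"ty":-0.023}
    - {"ty":-0.023}
    - {"ty":-0.023}
    - {}
    - {}
    - {}
  finger_gap: 0.02

```text
time_s: 9.23
tcp_pos: [0.5208, -0.1849, 0.1421]
orientation: [-0.001, -0.017, 1.0, 0.001]
wrist_force: [-0.4, 0.7, 0.7]
opening: 0.0198
finger_force: 0.0
```

```bash
python3 -c "
from h import *
o,M=tool();print(M.round(4),rel([.522,-.1855,.079]).round(4))"
```

```text
[[-0.9994 -0.0339 -0.0027]
 [-0.0339  0.9994  0.002 ]
 [ 0.0026  0.002  -1.    ]] [-0.0013 -0.0007  0.0631]
```

Call:
shift_gripper:
  segments:
    - {"tx":-0.001,"ty":-0.0007,"tz":0.02}
    - {"tz":0.02}
    - {"tz":0.009}
    - {}
    - {}

```text
time_s: 9.65
tcp_pos: [0.5223, -0.1854, 0.0942]
orientation: [-0.001, -0.018, 1.0, 0.001]
wrist_force: [-0.0, 0.3, 0.6]
opening: 0.0197
finger_force: 0.0
```

```bash
python3 -c "
from h import *
cv2.imwrite('pics/scene3.png',cv2.resize(read_camera('scene')['color'][160:290,150:320][:,:,::-1],None,fx=4,fy=4,interpolation=cv2.INTER_CUBIC))"
```

```text
(no output)
```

View pics/scene3.png

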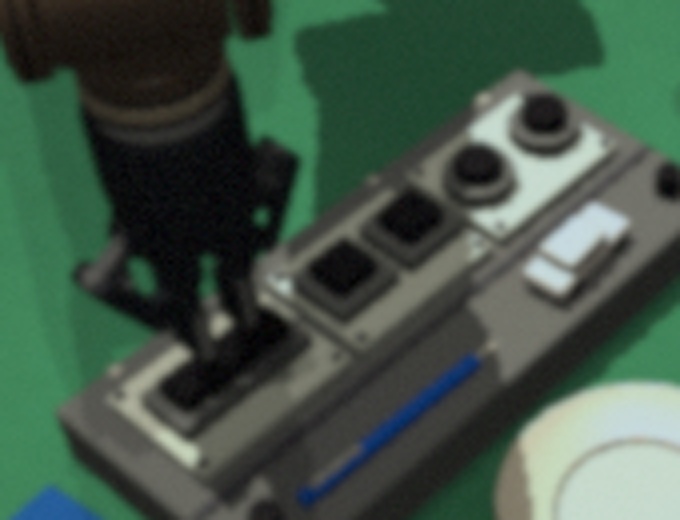

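The fingers sit centred above the bar at about (230,345) in the crop. Both round buttons are up, and the car and pen haven't moved. Now I press the bar.

Call:
shift_gripper:
  segments:
    - {"tz":0.006}
    - {"tz":0.006}
    - {"tz":0.003}
    - {"tz":0.003}
    - {}
    - {}

```text
time_s: 10.2
tcp_pos: [0.5227, -0.1864, 0.077]
orientation: [-0.0, -0.017, 1.0, 0.0]
wrist_force: [-0.5, 1.7, 2.3]
opening: 0.0198
finger_force: 1.1
```

Call:
shift_gripper:
  segments:
    - {"tz":0.003}
    - {"tz":0.002}
    - {}
    - {}

```text
time_s: 10.53
tcp_pos: [0.523, -0.1866, 0.0722]
orientation: [0.0, -0.017, 1.0, -0.0]
wrist_force: [-0.1, 1.5, 3.9]
opening: 0.0198
finger_force: 2.2
```

Call:
shift_gripper:
  segments:
    - {"tz":0.003}
    - {"tz":0.003}
    - {}
    - {}
    - {}
    - {}

```text
time_s: 11.03
tcp_pos: [0.5233, -0.1867, 0.0708]
orientation: [-0.001, -0.017, 1.0, 0.0]
wrist_force: [-9.7, 5.2, 26.5]
opening: 0.0199
finger_force: 13.2
```

The bar has hit a firm bottom, at 26 N. I'll lift clear.

Call:
shift_gripper:
  segments:
    - {}
    - {"tz":-0.02}
    - {"tz":-0.03}
    - {"tz":-0.03}
    - {"tz":-0.03}
    - {}
    - {}
    - {}
    - {}
    - {}
    - {}

```text
time_s: 11.95
tcp_pos: [0.522, -0.1861, 0.1741]
orientation: [-0.001, -0.017, 1.0, 0.001]
wrist_force: [0.6, -0.2, -0.1]
opening: 0.0202
finger_force: 0.0
```

```bash
python3 -c "
from h import *
cv2.imwrite('pics/scene4.png',read_camera('scene')['color'][:,:,::-1])"
```

```text
(no output)
```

View pics/scene4.png

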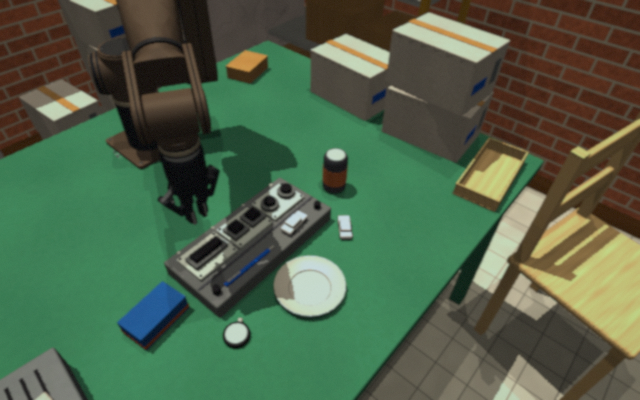

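The gripper hangs clear at about (190,205). The bar (207,250) and the round buttons (270,203) and (286,190) are up, and nothing else has moved.

```bash
python3 -c "
from plant import arm, read_camera, hand_in
print(hand_in())"
```

```text
the job is handed in; nothing more can be done
None
```

I pressed both round buttons to the bottom together, held them about 3 s and released them, then pressed the bar key to the bottom and released it; nothing else was touched, and the job is handed in (no verdict shown).

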